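# Fetch the square tube adapter from the tip-out bin

## Robot

A 6-joint arm with a two-finger parallel gripper is mounted at the origin on the work surface. World frame = base frame: x ahead of the robot, y to its left, z up, the work surface at z = 0. Lengths are in mm, angles in rad, forces in N, time in s.
With the tool pointing down it reaches from about 275 to 1000 mm from the base axis. Payload 8.4 kg.
Tool frame: the origin (TCP) lies on the centre line of the jaws, within the pads' length; the fingertips stand 17 mm ahead of it and the grasp point (between the pads) lies 2 mm behind it (r.tcp_to_tips is the z of the fingertips in the tool frame, in mm); z points along the fingers, y is the direction in which the jaws open and shut (so a half turn about z gives the same grasp; the last joint's range is limited). The gripper opens to 85 mm and grips with 20 to 120 N. Pads are 22 mm wide; open, the fingers measure 114 mm over their backs; the gripper's body (76 mm by 85 mm) begins 54 mm behind the grasp point. The pads swing forward as they close: fully open they stand 13 mm farther back than shut.
Start: joints at [-1.316, 0.353, 1.633, -0, 1.155, -0.002], TCP at [158.74, -604.508, 248.281] pointing down, gripper open.
Joint ranges: [-2.63, 2.63], [-0.92, 2.1], [0.06, 2.66], [-1.3, 4.44], [0, 2.69], [-3.02, 3.02]. Speed limits (rad/s): [2.22, 2.22, 2.79, 3.14, 3.14, 3.14].

## Interface

Orientations are given as [roll, pitch, yaw] about the fixed x, y, z axes, in that order (R = Rz(yaw) Ry(pitch) Rx(roll)).
In Python, from rig import r, cams, job gives the robot as it stands.
- The arm moves only by the tool drive_tool, never from a script. Its argument "deltas" is a list of rows, each a list of 4 numbers: the shift along the tool's x, y, z in cm, then the turn about the tool's z in rad. In form: [[x, y, z, roll], ...]. A call has 1 to 12 rows; each row shifts and turns the commanded pose from where the row before left it, along the tool's axes as they then stand; what a row does not reach is not made up. A row lasts 1/12 s, in which the tool goes at most 41.7 mm and 7.16 degrees, less where a joint would pass 70% of its speed; a pose out of reach is approached as far as the arm can. A call with a gripper value outside its range is refused whole. "jaw" is the closure, from 0 (fully open) to 1 (shut), set as the call begins (left out, the last holds). The fingers move at their own pace and stop on an object; "force" is the grip in N (left out, the last holds). Time passes only in rows, so rows that do not move let the fingers close. It gives the time, the measured TCP pose, the force and the opening at its end, in the units of the state.
- r.sense(): the state, without advancing time (a new reading comes with each control period).
- cams.grab_frame(name): name is "scene" or "top" or "wrist"; returns (picture, depth): 384x512x3 uint8, red, green, blue; 384x512 float32, mm along the optical axis (not along the pixel's ray), 0 where there is no reading.
- cams.camera_params(name): a dict with "fx", "fy", "cx", "cy" (pixels), "R" (3x3) and "t" (3): a world point X has camera coordinates R X + t. Camera axes: x right, y down, z forward; pixel columns grow to the right and rows downward; lengths in mm; the calibration is good to about 2 mm. A picture is of the moment at which its call begins: read the wrist's pose just before it. camera_params takes no time and is no camera call; for the wrist camera it gives the pose at the moment of the call.
- job.sign_off(): hands the job in, once; it reports no verdict.
The state is a dict: "clock": time; "qpos": joint angles; "qvel": joint speeds; "joint_efforts": joint torques, N m; "eef_pos": TCP position; "tcp_rot": TCP orientation; "contact_force": force on the tool from outside, world axes, zero at the start; "wrist_torque": the same for the moment, N m; "opening": opening from 0.0 (shut) to 1.0 (fully open).
Only numpy, scipy, OpenCV 4.12 (cv2) and the standard library are available. Lean on these libraries where they do the work, as an engineer would, in place of code of your own. Each camera call takes 0.05 s, during which the arm holds its last target. There are 200 camera calls.

## Task

Get the square tube adapter ready for the next centrifuge run: pull the bin by its steel bar and tip it fully forward out of its hood, then take the square adapter from the back of the bin and lower it into the shallow steel tray without dropping it from a height. Leave the round adapter in the bin; the bin may stay tipped.

Things in the scene. Friction and masses are not known exactly. Their poses are not given: they have to be found in the camera images.
- bin (a joint): Tilt of the white tip-out bin, rad: 0 upright under its hood (start), 0.9 fully forward at its stop. Bin 152 mm deep, 233 wide, front wall 95 high, back wall 20, walls 4. Stiff pivot at its lower front edge, 22 mm above the bench: it stays where left; pulling the bar takes 5-10 N. A divider 30 mm high, 85-88 mm behind the front face, makes the back compartment; on tipping, the adapters slide onto it.
- housing: Fixed white housing of the bin, 185 x 262 mm; origin under it on the bench, 80 mm behind the front face of the upright bin and midway across; x to its back, y along its width, z up. A clear hood (top 164 mm, underside 156 mm above the bench) begins 95 mm behind the bin's front face and covers the back compartment while the bin is upright.
- bar (a point): Middle of the bin's steel pull bar: round, 10 mm thick, 100 mm long, level, 30 mm out from the bin's front face, 132 mm above the bench when upright. Axes turn with the bin: y along the bar; upright, x is level towards the bin's back, z up. In these axes the pivot line is at x = +30, z = -110 mm, parallel to y. Tipping forward swings the bar towards -x and down.
- square_mid (a point): Centre of the wanted square adapter: grey plastic block 34 x 34 mm, 56 tall, about 60 g, dark round bore in its top, standing in the back compartment left or right of the middle. z along its height, x and y square to its sides; y within 15 degrees of the bar's line. With the bin tipped it leans forward with it; its two y sides stay upright and free, 35 mm of room or more beside each.
- round_mid (a point): Centre of the round adapter, 34 mm in diameter and 56 mm tall, same grey plastic and bore, z along its height, standing in the same back compartment on the other side of the middle. It stays in the bin.
- tray_in (a point): Centre of the inner floor of the fixed shallow steel tray, 3 mm above the bench; outside 160 mm (x) by 200 mm (y), rim 22 mm above the bench, walls 3 mm. x and y along its sides, z up.

How it is judged (in metres and radians):
On the way:
1. the bin is tipped fully forward (at least 0.75 rad) with both adapters still in it (value of joint bin above 0.75 rad and distance between each of square_mid, round_mid and bar below 0.2 m), for 0.2 s.
At the end, for the whole second after the job is handed in: The square adapter is at rest in the steel tray, standing or lying: its centre within the tray's inner walls and less than 40 mm above the tray's floor. The round adapter is still in the bin. The bin may be at any tilt (x of square_mid in the frame of tray_in between -0.077 and 0.077 m and y of square_mid in the frame of tray_in between -0.097 and 0.097 m and z of square_mid in the frame of tray_in below 0.04 m and linear speed of square below 0.03 m/s and x of round_mid in the frame of bar between 0.03 and 0.18 m and y of round_mid in the frame of bar between -0.113 and 0.113 m and z of round_mid in the frame of bar between -0.11 and -0.03 m); the robot touches nothing.
It fails at once if the square adapter is dropped into the tray (faster than 0.8 m/s when below 60 mm) (height (world z) of square_mid below 0.06 m and linear speed of square above 0.8 m/s).
It also fails if it takes over 54 s, if anything falls off the work surface, if the arm or the gripper's body presses on something with over 40 N, if the wrist force passes 120 N, or if a joint passes its speed limit or range.

## Working session

There is one attempt and no reset: what is moved stays moved. The work goes in short steps, Python scripts to look and compute and a tool call to move; the robot and the scene stay as the last step left them, time stands still between calls to the robot, and variables do not carry over. Pictures are saved under pics/ and viewed, about 8 in all and at most 12, crops included, and the job is handed in when it is done.

Besides the shell and the picture viewer there is one more tool, called after ">>>" as a command line: name --pt "numbers of a row" for each row, then --argument value for the rest. drive_tool: Moves the arm, as the interface text tells. Its arguments: {"type":"object","properties":{"deltas":{"type":"array"},"jaw":{"type":"number"},"force":{"type":"number"}},"required":["deltas"]}

```bash
mkdir -p pics; python3 - <<'E'
from rig import r,cams
import cv2,numpy as np
print(r.sense())
for n in("scene","top"):
    p,d=cams.grab_frame(n); np.savez(f"{n}0.npz",p=p,d=d,**cams.camera_params(n)); cv2.imwrite(f"pics/{n}0.png",p[:,:,::-1])
    print(n,cams.camera_params(n))
a=np.hstack([cv2.imread("pics/scene0.png"),cv2.imread("pics/top0.png")])
E
```

```text
{'clock': 0.0, 'qpos': array([-1.31643098e+00,  3.53630531e-01,  1.63415251e+00, -2.16409486e-06,
        1.15520308e+00, -2.40801318e-03]), 'qvel': array([ 0.00048392,  0.00052796,  0.00047146,  0.00155553, -0.00151265,
        0.00066488]), 'joint_efforts': array([-3.29085546e-03, -6.05262423e+01, -3.42065084e+01,  3.66061920e-05,
        9.29304137e-03,  4.83028188e-06]), 'eef_pos': array([ 158.60356982, -604.06198206,  247.56480964]), 'tcp_rot': array([-3.14019919e+00, -1.37681466e-06,  2.56774234e-01]), 'contact_force': array([-0.38085717,  0.35010484, -0.08900436]), 'wrist_torque': array([-0.00552459,  0.00836302,  0.01812319]), 'opening': 0.999262470594672}
scene {'fx': 364.3801113937258, 'fy': 364.3801113937258, 'cx': 252.09335370884978, 'cy': 192.856301618759, 'R': array([[-0.98206982, -0.18810617, -0.01244782],
       [-0.12268403,  0.68785371, -0.71540611],
       [ 0.14313458, -0.7010516 , -0.69859799]]), 't': array([562.58019615, 129.70587838, 867.72229838])}
top {'fx': 350.88776796647136, 'fy': 350.88776796647136, 'cx': 256.78137261651943, 'cy': 197.0763534847163, 'R': array([[ 0.00209328, -0.99984272, -0.01761091],
       [-0.99871756, -0.00119942, -0.05061425],
       [ 0.05058517,  0.01769428, -0.99856299]]), 't': array([ 62.78632049, 556.29924782, 796.85460863])}
```

View pics/scene0.png

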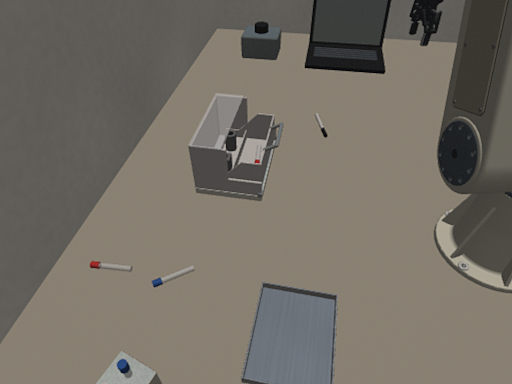

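View pics/top0.png

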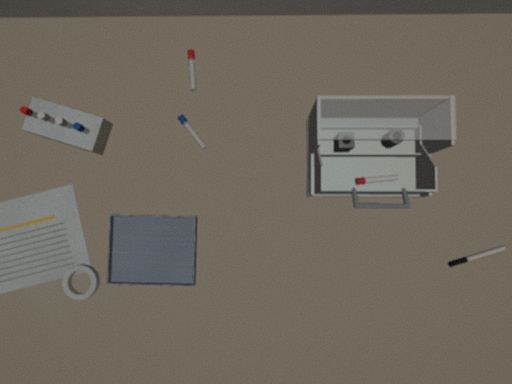

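The scene view shows the bin (upper centre, bar on the robot's side) and the tray (bottom). In the top view the bar is at about (382,206), the square adapter at (344,140), the round one at (394,137) and the tray at (153,249).

```bash
cat > h.py <<'E'
import numpy as np,cv2
def cloud(p,d,c):
    v,u=np.mgrid[:384,:512]
    X=np.dstack([(u-c["cx"])/c["fx"]*d,(v-c["cy"])/c["fy"]*d,d])-np.asarray(c["t"])
    return X@np.asarray(c["R"])
def onplane(c,u,v,z):
    R=np.asarray(c["R"]);o=-R.T@c["t"];w=R.T@np.array([(u-c["cx"])/c["fx"],(v-c["cy"])/c["fy"],1])
    return o+w*(z-o[2])/w[2]
E
python3 - <<'E'
from h import *
f=np.load("top0.npz");W=cloud(f["p"],f["d"],f)
np.set_printoptions(precision=1,suppress=True)
for (u,v) in [(358,206),(370,206),(382,206),(394,206),(406,206)]:
    col=W[199:213,u]; k=col[:,2].argmax(); print(u,199+k,col[k], onplane(f,u,199+k,132))
# bar mask
s=np.zeros((384,512),bool); s[198:214,345:420]=1
m=s&(W[...,2]>115)&(W[...,2]<150)
ys,xs=np.nonzero(m); print(len(ys),cv2.minAreaRect(np.c_[xs,ys].astype(np.float32)))
print(W[m][:,:].min(0),W[m].max(0),W[m].mean(0))
P=np.array([onplane(f,x,y,132)[:2] for x,y in zip(xs,ys)],np.float32);print("plane rect",cv2.minAreaRect(P))
# tray
for n,z in(("rim",22),):
    for u,v in [(111,215),(197,215),(194,285),(110,284)]: print("tray",onplane(f,u,v,22))
s=W[160:275,115:190];print("tray z",np.median(W[225:275,120:190,2]),"table",np.median(W[320:370,200:400,2]))
for u,v in [(318,97),(453,97),(345,140),(395,136),(313,195),(435,195)]: print(u,v,W[v,u])
g=f["p"][190:215,350:415:4].mean(2).astype(int);print(g)
E
```

```text
358 207 [ 530.8 -135.9  137.4] [ 531.  -137.3  132. ]
370 199 [515.1  49.3 825. ] [ 546.7 -161.   132. ]
382 205 [ 534.8 -182.6  136.9] [ 535.  -184.3  132. ]
394 206 [ 532.9 -205.6  137.6] [ 533.  -207.6  132. ]
406 200 [515.1  49.3 825. ] [ 544.9 -231.2  132. ]
345 ((380.4999694824219, 203.0), (56.99999237060547, 9.999998092651367), 0.0)
[ 529.  -236.6  121.4] [ 549.3 -127.4  139.2] [ 535.  -181.6  134.6]
plane rect ((538.8881225585938, -181.34307861328125), (19.672119140625, 111.14949035644531), 0.07147110253572464)
tray [514.1 399.2  22. ]
tray [514.5 200.6  22. ]
tray [355.8 205.7  22. ]
tray [357.  397.9  22. ]
tray z 2.935437596126098 table 0.08143938527197969
318 97 [739.9 -55.3 164.3]
453 97 [ 738.7 -310.   164.9]
345 140 [ 658.2 -107.1  158.4]
395 136 [ 664.3 -199.7  164.8]
313 195 [558.4 -59.1  63. ]
435 195 [ 562.4 -353.4   -2.6]
[[127  86 135 138 136 137 136 136 136 138 137 136 134  93 121 133 136]
 [ 91  91 107 101 103 105 104 100 103 107 107 102 104  77  94 103 104]
 [ 63  90  66  65  65  63  66  69  66  60  66  64  64  59  80  69  66]
 [ 76  84  80  83  78  74  72  70
[... 829 characters left out ...]
 89  96  92  94  95  94  90  93  93  89  91  92  96 105 104]
 [106  79  89  93  96  91  91  95  88  94  94  93  96  96  93 101 106]
 [103  82  92  85  92  91  94  90  85  91  94  90  90  93  89 106 105]
 [103  99  97  94  98 100  93  95  94  93  93  94  93  94  94  98 107]
 [103 105 105 106 104 104 101 103 105 108 104 107 105 100 106 105 107]
 [106 106 105 109 104 107 106 108 107 108 107 105 107 105 107 108 102]
 [106 105 109 104 101 107 106 102 105 109 108 103 105 106 101 108 106]
 [108 105 102 104 106 109 104 108 103 108 107 106 103 105 103 106 108]
 [107 108 107 105 107 104 105 105 105 105 106 111 105 107 104 105 106]
 [102 108 110 106 103 103 101 104 104 105 106 107 105 106 106 109 104]]
```

```bash
python3 - <<'E'
from h import *
f=np.load("top0.npz");W=cloud(f["p"],f["d"],f)
s=np.zeros((384,512),bool); s[201:214,362:403]=1
m=s&(W[...,2]>126)&(W[...,2]<140)
print(m.sum(),W[m].mean(0),np.polyfit(W[m][:,1],W[m][:,0],1))
s[:]=0;s[198:214,345:420]=1;m=s&(W[...,2]>126)&(W[...,2]<140);print(W[m].mean(0),W[m].min(0),W[m].max(0))
# hood edges: back of housing
s=(W[...,2]>155)&(W[...,2]<172)&(W[...,1]<0);P=W[s][:,:2].astype(np.float32);print(cv2.minAreaRect(P),len(P))
# hood/housing back edge line
E=[]
for u in range(325,448,4):
    v=np.nonzero(W[80:120,u,2]>150)[0]
    if len(v):E.append(W[80+v[0],u])
E=np.array(E);print(np.polyfit(E[:,1],E[:,0],1),E.mean(0))
E
```

```text
205 [ 532.90912048 -182.94191636  135.79793461] [-1.70606497e-03  5.32597010e+02]
[ 534.66985712 -181.41057155  134.88426188] [ 528.952861   -236.5675015   126.39757455] [ 549.02467282 -127.36013767  139.15039939]
((695.3561401367188, -183.0379180908203), (262.77496337890625, 94.510986328125), 89.8573226928711) 6313
[-5.55899021e-01  6.25212310e+02] [ 719.58914874 -169.77334947  227.62958662]
```

>>> drive_tool --pt "0 0 0 -0.12" --pt "0 0 0 -0.12" --pt "0 0 0 -0.12" --pt "0 0 0 -0.12" --pt "0 0 0 -0.12" --pt "0 0 0 -0.12" --pt "0 0 0 -0.12" --pt "0 0 0 -0.12" --pt "0 0 0 -0.12" --pt "0 0 0 -0.12" --pt "0 0 0 -0.114" --pt "0 0 0 0" --jaw 0.72 --force 30

```text
clock: 1.1
eef_pos: [158.7, -604.3, 247.9]
tcp_rot: [-3.141, -0.001, 1.576]
contact_force: [0.2, 0.5, -0.1]
opening: 0.282
```

>>> drive_tool --pt "2.3 2.1 0 0" --pt "2.3 2.1 0 0" --pt "2.3 2.1 0 0" --pt "2.3 2.1 0 0" --pt "2.3 2.1 0 0" --pt "2.3 2.1 0 0" --pt "2.3 2.1 0 0" --pt "2.3 2.1 0 0" --pt "2.3 2.1 0 0" --pt "2.3 2.1 0 0" --pt "2.3 2.1 0 0" --pt "2.3 2.1 0 0"

```text
clock: 2.1
eef_pos: [411.5, -327.2, 248.2]
tcp_rot: [-3.141, -0.0, 1.566]
contact_force: [0.3, -0.4, 0.2]
opening: 0.277
```

>>> drive_tool --pt "2.4 2.0 0 0" --pt "2.4 2.0 0 0" --pt "2.4 2.0 0 0" --pt "2.4 2.0 0 0" --pt "2.4 2.0 0 0" --pt "2.4 2.0 0 0" --pt "0 0 2 0" --pt "0 0 2 0" --pt "0 0 2 0" --pt "0 0 1 0" --pt "0 0 0 0" --pt "0 0 0 0"

```text
clock: 3.1
eef_pos: [530.6, -184.6, 178.2]
tcp_rot: [-3.141, -0.0, 1.569]
contact_force: [1.1, -0.8, 0.1]
opening: 0.281
```

```bash
python3 - <<'E'
from rig import r,cams
from h import *
np.set_printoptions(precision=1,suppress=True)
print(r.sense()["eef_pos"])
c=cams.camera_params("wrist")
p,d=cams.grab_frame("wrist");cv2.imwrite("pics/w1.png",p[:,:,::-1]);np.savez("w1.npz",p=p,d=d,**c)
W=cloud(p,d,c);m=(d>0)&(W[...,2]>124)&(W[...,2]<142)&(W[...,0]>515)&(W[...,0]<550)&(abs(W[...,1]+182)<45)
print(m.sum(),W[m].min(0),W[m].max(0),np.median(W[m],0),np.polyfit(W[m][:,1],W[m][:,0],1))
print(np.argwhere(m).mean(0))
E
```

```text
[ 530.6 -184.6  178.2]
2006 [ 530.3 -227.   126.7] [ 549.8 -137.   138.1] [ 535.1 -175.9  135.8] [  0. 539.]
[215.1 263.5]
```

View pics/w1.png

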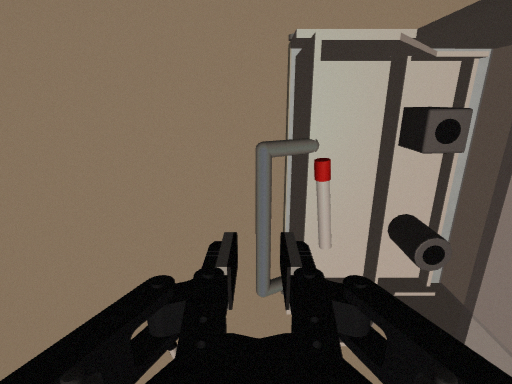

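The wrist view shows the bar (column 264) between the open fingers, slightly towards the bin side. The square adapter is at (437,130) and the round one at (418,240), both standing.

>>> drive_tool --pt "0 0.35 0 0" --pt "0 0 1 0" --pt "0 0 1 0" --pt "0 0 1 0" --pt "0 0 1 0" --pt "0 0 0 0" --pt "0 0 0 0"

```text
clock: 3.73
eef_pos: [533.5, -184.3, 137.2]
tcp_rot: [-3.14, -0.001, 1.571]
contact_force: [-0.2, -0.4, -0.1]
opening: 0.275
```

>>> drive_tool --pt "0 0 0 0" --pt "0 0 0 0" --pt "0 0 0 0" --pt "0 0 0 0" --jaw 1 --force 30

```text
clock: 4.07
eef_pos: [533.5, -184.5, 138.3]
tcp_rot: [-3.14, -0.0, 1.571]
contact_force: [-4.7, -1.4, 0.4]
opening: 0.099
```

>>> drive_tool --pt "0 -0.54 0.17 0" --pt "0 -0.54 0.18 0" --pt "0 -0.52 0.23 0" --pt "0 -0.52 0.23 0" --pt "0 -0.5 0.28 0" --pt "0 -0.49 0.28 0" --pt "0 -0.47 0.33 0" --pt "0 -0.46 0.33 0" --pt "0 -0.43 0.37 0" --pt "0 -0.43 0.38 0"

```text
clock: 4.9
eef_pos: [488.0, -184.7, 112.2]
tcp_rot: [3.135, 0.001, 1.57]
contact_force: [6.6, 4.6, 2.9]
opening: 0.101
```

>>> drive_tool --pt "0 -0.4 0.41 0" --pt "0 -0.38 0.42 0" --pt "0 -0.35 0.45 0" --pt "0 -0.34 0.45 0" --pt "0 -0.3 0.48 0" --pt "0 -0.3 0.49 0" --pt "0 -0.25 0.51 0" --pt "0 -0.25 0.51 0" --pt "0 -0.1 0.3 0" --pt "0 0 0 0" --pt "0 0 0 0"

```text
clock: 5.82
eef_pos: [459.1, -184.5, 70.5]
tcp_rot: [3.14, 0.0, 1.57]
contact_force: [1.5, 0.5, -2.2]
opening: 0.102
```

```bash
python3 - <<'E'
from rig import r,cams
from h import *
a=[]
for n in("scene","top"):
    p,d=cams.grab_frame(n); np.savez(f"{n}1.npz",p=p,d=d,**cams.camera_params(n))
    c=p[80:210,170:310] if n=="scene" else p[80:230,290:470]
    a.append(cv2.resize(c[:,:,::-1],(400,400),interpolation=cv2.INTER_CUBIC))
cv2.imwrite("pics/tip.png",np.hstack(a))
E
```

```text
(no output)
```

View pics/tip.png

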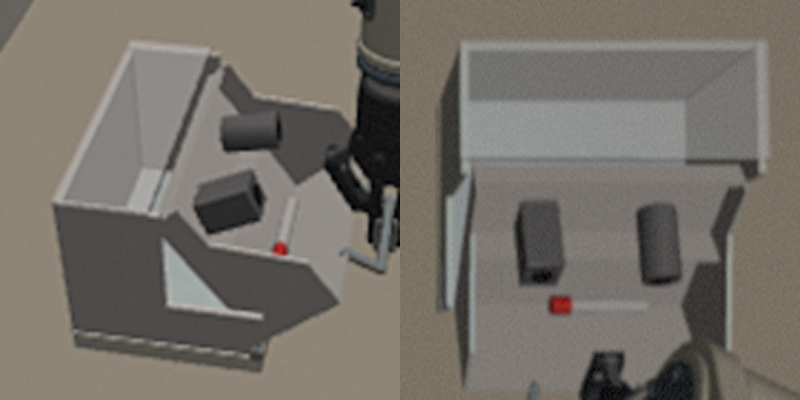

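The bin is fully tipped and both adapters lean on the divider in it: square at about (540,240) of the right half, round at (658,243). Now I'll measure the square.

```bash
python3 - <<'E'
from h import *
np.set_printoptions(precision=1,suppress=True)
for n,box in(("top",(150,190,335,368)),("scene",(130,165,232,266))):
    f=np.load(n+"1.npz");W=cloud(f["p"],f["d"],f)
    g=f["p"].astype(int).mean(2); sat=np.ptp(f["p"].astype(int),axis=2)
    s=np.zeros(g.shape,bool);s[box[0]:box[1],box[2]:box[3]]=1
    print(n,np.percentile(g[s],[5,25,50,75,95]))
    m=(s&(g<80)&(sat<30)).astype(np.uint8)
    k,l,st,ce=cv2.connectedComponentsWithStats(m);i=1+st[1:,4].argmax();m=l==i
    print(st[i],ce[i]); ys,xs=np.nonzero(m); print(cv2.minAreaRect(np.c_[xs,ys].astype(np.float32)))
    q=cv2.erode(m.astype(np.uint8),np.ones((3,3)))>0
    P=W[q];P=P[P[:,2]>30];print("min/max",np.percentile(P,3,0),np.percentile(P,97,0),P.mean(0))
    mx=P[P[:,2].argsort()[-5:]];print(mx)
    if n=="top":
        rows=[(v,xs[ys==v].min(),xs[ys==v].max()) for v in np.unique(ys)]
        for v,a,b in rows[1:-1:3]:
            z=np.median(W[v,a+2:b-1,2]); print(v,onplane(f,a-.5,v,z),onplane(f,b+.5,v,z),g[v,a-2:b+3].astype(int))
E
```

```text
top [ 35.3  72.   95.  116.  121.3]
[341 156  23  31 594] [351.9 171. ]
((351.94195556640625, 171.00680541992188), (31.430294036865234, 20.56406021118164), 83.2901611328125)
min/max [ 575.4 -139.3  129.2] [ 628.1 -110.1  151.2] [ 601.7 -123.8  140.7]
[[ 587.9 -130.5  152.9]
 [ 584.  -130.4  153.1]
 [ 586.  -134.2  153.1]
 [ 584.  -138.   153.2]
 [ 585.9 -136.1  153.2]]
157 [ 630.1 -110.3  130.8] [ 630.1 -143.8  130.8] [112  89  65  68  68  76  75  76  73  70  75  71  69  72  72  73  72  71
  78  95 111]
160 [ 623.5 -107.4  134.7] [ 623.5 -142.7  134.7] [112  83  47  41  61  72  72  72  74  70  73  72  70  73  76  71  74  71
  74  77  91 106]
163 [ 617.1 -104.5  138.2] [ 617.  -143.6  138.2] [111  85  45  28  34  57  69  70  76  69  72  73  73  74  77  73  70  75
  71  74  68  78 103 119]
166 [ 610.9 -102.1  139.9] [ 610.9 -143.   139.9] [118 112  78  43  18  37  53  69  72  75  77  73  72  73  71  71  72  67
  75  73  74  74  74  89 111]
169 [ 604.6 -103.3  143.2] [ 604.6 -142.   143.2] [121  86  55  24  30  44  62  76  76  73  73  72  77  69  74  74  70  75
  74  70  72  72  86 106]
[... 416 characters left out ...]
4  77  74
  73  76  74  70  78  91 111]
181 [ 580.8 -104.2  146.6] [ 580.8 -142.7  146.6] [117 100  70  39  33  43  51  50  50  44  41  41  36  33  41  39  43  50
  49  57  55  68  94 113]
184 [ 575.8 -108.3  137.1] [ 575.9 -141.4  137.1] [112  80  45  45  53  51  45  36  14  14  25  22  20   5  21  30  41  44
  56  81 105]
scene [ 39.7  73.4 113.3 136.3 143.7]
[238 136  25  20 259] [250.7 147.6]
((250.8546600341797, 147.5238494873047), (14.671014785766602, 23.380474090576172), 62.241458892822266)
min/max [ 574.6 -126.5  112.1] [ 622.8 -111.8  146.5] [ 597.3 -115.1  130.4]
[[ 580.2 -129.   148. ]
 [ 587.8 -113.9  148.4]
 [ 580.3 -114.9  148.7]
 [ 582.7 -114.3  148.8]
 [ 585.2 -113.8  148.8]]
```

>>> drive_tool --pt "0 0 0 0" --pt "0 0 0 0" --pt "0 0 0 0" --pt "0 0 -1 0" --pt "0 0 -1.5 0" --pt "0 0 -3 0" --pt "0 0 -3 0" --pt "0 0 -3 0" --pt "0 0 -3 0" --pt "0 0 -3 0" --pt "0 0 -1 0" --pt "0 0 0 0" --jaw 0.75

```text
clock: 6.92
eef_pos: [460.0, -185.2, 258.7]
tcp_rot: [3.136, 0.002, 1.571]
contact_force: [0.1, -0.3, -1.0]
opening: 0.248
```

>>> drive_tool --pt "0 0 0 0.121" --pt "0 0 0 0.121" --pt "0 0 0 0.121" --pt "0 0 0 0.121" --pt "0 0 0 0.121" --pt "0 0 0 0.121" --pt "0 0 0 0.121" --pt "0 0 0 0.121" --pt "0 0 0 0.121" --pt "0 0 0 0.121" --pt "0 0 0 0.121" --pt "0 0 0 0.121" --jaw 0.25

```text
clock: 7.92
eef_pos: [457.5, -184.2, 253.5]
tcp_rot: [-3.14, 0.003, 0.113]
contact_force: [0.5, 0.2, 0.3]
opening: 0.749
```

>>> drive_tool --pt "0 0 0 0.119" --pt "2 -0.9 0 0" --pt "2 -0.9 0 0" --pt "2 -0.9 0 0" --pt "2 -0.9 0 0" --pt "0 0 0 0" --pt "0 0 0 0"

```text
clock: 8.5
eef_pos: [538.2, -147.9, 253.4]
tcp_rot: [-3.141, 0.003, 0.001]
contact_force: [-0.8, -0.6, -0.8]
opening: 0.75
```

```bash
python3 - <<'E'
from rig import r,cams
from h import *
np.set_printoptions(precision=1,suppress=True)
print(r.sense()["eef_pos"],r.sense()["tcp_rot"])
c=cams.camera_params("wrist")
p,d=cams.grab_frame("wrist");cv2.imwrite("pics/w2.png",p[:,:,::-1]);np.savez("w2.npz",p=p,d=d,**c)
p,d=cams.grab_frame("top");np.savez("top2.npz",p=p,d=d,**cams.camera_params("top"))
E
```

```text
[ 538.2 -147.9  253.4] [-3.1  0.   0. ]
```

View pics/w2.png

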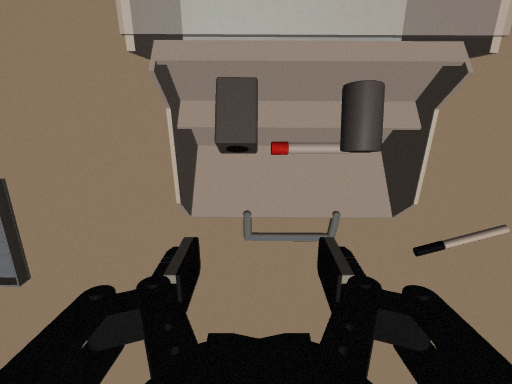

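The wrist view shows the bin still tipped. The square adapter spans columns 216–258 and rows 77–152, square to the jaws, and the round one is at (362,115).

```bash
python3 - <<'E'
from h import *
np.set_printoptions(precision=1,suppress=True)
f=np.load("w2.npz");W=cloud(f["p"],f["d"],f);p=f["p"].astype(int)
print("cam",-f["R"].T@f["t"])
g=p.mean(2);print(g[110,205:270].astype(int))
for v in (82,95,110,125,138,144,150):
    e=[u for u in range(200,280) if g[v,u]<75 and 110<W[v,u,2]<170]
    a,b=min(e),max(e);z=np.median(W[v,a+3:b-3,2]);print(v,a,b,onplane(f,a-.5,v,z),onplane(f,b+.5,v,z))
P=W[84:138,222:254].reshape(-1,3);A=np.c_[P[:,:2],np.ones(len(P))];print("plane",np.linalg.lstsq(A,P[:,2],rcond=None)[0])
for v in (70,76,78,80,136,140,142,144,148,151,153): print(v,np.median(W[v,222:254],0))
# bin surfaces: floor beside (back compartment), divider top, front floor
for v in range(50,210,12): print("bin u305",v,W[v,305],"u195",W[v,200])
E
```

```text
cam [ 617.8 -148.1  378.4]
[131 132 132 134 133 133 132 132 128 128  73  56  68  65  68  67  68  71
  68  66  67  69  66  68  71  66  68  64  65  69  65  65  67  66  69  68
  66  70  65  70  69  70  66  68  69  67  68  70  66  68  60  56  63 132
 130 131 133 130 130 132 129 131 134 131 130]
82 216 257 [ 631.6 -113.1  131.3] [ 631.7 -147.3  131.3]
95 216 257 [ 621.5 -113.4  136. ] [ 621.6 -147.3  136. ]
110 215 257 [ 610.  -112.8  141.2] [ 610.1 -147.3  141.2]
125 215 256 [ 598.7 -113.1  146.5] [ 598.8 -146.5  146.5]
138 215 257 [ 589.  -113.3  151.1] [ 589.1 -147.4  151.1]
144 216 256 [ 584.  -113.6  149.2] [ 584.1 -146.5  149.2]
150 219 256 [ 576.7 -113.7  134.5] [ 576.8 -146.4  134.5]
plane [ -0.4  -0.2 370.6]
70 [ 641.5 -130.6  121.8]
76 [ 637.2 -130.1  117. ]
78 [ 634.8 -131.   129.5]
80 [ 633.2 -131.   130.7]
136 [ 590.5 -131.4  150.3]
140 [ 587.6 -131.5  151.9]
142 [ 586.  -131.4  151.8]
144 [ 584.1 -131.3  149.2]
148 [ 579.3 -130.5  139.9]
151 [ 575.2 -129.8  130.8]
153 [ 556.3 -122.6   34.8]
bin u305 50 [ 653.2 -182.7  144.5] u195 [ 653.  -104.6  145.4]
bin u305 62 [ 644.2 -182.1  151.5] u195 [ 644.  -105.5  152.6]
bin u305 74 [ 638.7 -187.3  119.8] u195 [638.6 -98.5 118.6]
bin u305 86 [ 629.7 -189.8  106.8] u195 [629.6 -95.8 107.6]
bin u305 98 [ 619.6 -192.    95.9] u195 [619.4 -93.   96.8]
bin u305 110 [ 608.8 -191.9   99.8] u195 [608.6 -92.8  98.8]
bin u305 122 [ 598.4 -191.2  108.1] u195 [598.2 -93.8 107.2]
bin u305 134 [ 580.6 -201.6   46.7] u195 [580.4 -80.9  46.8]
bin u305 146 [ 566.1 -203.    42.5] u195 [563.7 -76.1  27.9]
bin u305 158 [ 551.3 -204.2   39.9] u195 [550.9 -77.6  39.2]
bin u305 170 [ 538.4 -203.6   47.9] u195 [538.1 -78.4  47.4]
bin u305 182 [ 526.2 -202.8   57.3] u195 [526.1 -79.7  57.8]
bin u305 194 [ 514.6 -201.9   67. ] u195 [514.5 -80.9  67.5]
bin u305 206 [ 503.3 -201.    76.4] u195 [503.9 -82.3  78.3]
```

>>> drive_tool --pt "2.2 -0.6 0 0" --pt "2.2 -0.6 0 0" --pt "2.1 -0.55 0 0" --pt "0 0 0 0" --pt "0 0 2 0" --pt "0 0 2 0" --pt "0 0 2 0" --pt "0 0 2 0" --pt "0 0 1.5 0" --pt "0 0 1 0" --pt "0 0 1 0" --pt "0 0 0.5 0"

```text
clock: 9.6
eef_pos: [602.6, -131.3, 134.3]
tcp_rot: [-3.141, 0.001, -0.001]
contact_force: [0.2, -0.8, -0.4]
opening: 0.749
```

>>> drive_tool --pt "0 0 0 0" --pt "0 0 0 0"

```text
clock: 9.77
eef_pos: [603.6, -131.2, 135.6]
tcp_rot: [3.141, -0.0, -0.0]
contact_force: [0.3, 0.2, 0.3]
opening: 0.749
```

>>> drive_tool --pt "0 0 0 0" --pt "0 0 0 0" --pt "0 0 0 0" --pt "0 0 0 0" --pt "0 0 0 0" --pt "0 0 0 0" --jaw 1 --force 35

```text
clock: 10.27
eef_pos: [604.1, -131.2, 136.1]
tcp_rot: [3.141, -0.001, -0.0]
contact_force: [-0.4, -1.3, 5.8]
opening: 0.388
```

>>> drive_tool --pt "0 0 -0.5 0" --pt "-0.1 0 -1 0" --pt "-0.2 0 -1.5 0" --pt "-0.4 0 -2 0" --pt "-1 0 -3 0" --pt "-1 0 -3 0" --pt "-1 0 -3 0" --pt "0 0 0 0"

```text
clock: 10.93
eef_pos: [567.7, -131.5, 282.1]
tcp_rot: [3.14, -0.008, -0.0]
contact_force: [1.7, -0.6, 0.4]
opening: 0.387
```

```bash
python3 - <<'E'
from rig import r,cams
from h import *
np.set_printoptions(precision=1,suppress=True)
s=r.sense();print(s["eef_pos"],s["opening"],s["contact_force"])
a=[]
for n in("wrist","scene"):
    p,d=cams.grab_frame(n); a.append(p[:,:,::-1])
cv2.imwrite("pics/lift.png",cv2.resize(np.hstack([a[0],a[1][60:300,130:450].repeat(1,0)] if 0 else [a[0],a[1]]),(800,300)))
E
```

```text
[ 567.7 -131.5  282.1] 0.3868781857513023 [ 1.7 -0.6  0.4]
```

View pics/lift.png

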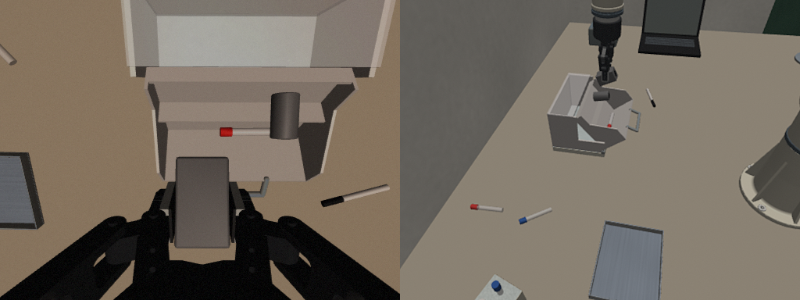

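The left view shows the square held in the jaws at (202,202), with the round adapter still in the tipped bin at (285,115). Next, carry it to the tray.

>>> drive_tool --pt "-0.7 -2.4 0 0" --pt "-0.7 -2.4 0 0" --pt "-0.7 -2.4 0 0" --pt "-0.7 -2.4 0 0" --pt "-0.7 -2.4 0 0" --pt "-0.7 -2.4 0 0" --pt "-0.7 -2.4 0 0" --pt "-0.7 -2.4 0 0" --pt "-0.7 -2.4 0 0" --pt "-0.7 -2.4 0 0" --pt "-0.7 -2.4 0 0" --pt "-0.7 -2.4 0 0"

```text
clock: 12.03
eef_pos: [481.5, 158.0, 274.0]
tcp_rot: [3.141, 0.002, -0.0]
contact_force: [-0.2, 1.1, -1.1]
opening: 0.388
```

>>> drive_tool --pt "-0.8 -2.4 0 0" --pt "-0.8 -2.4 0 0" --pt "-0.8 -2.4 0 0" --pt "-0.8 -2.4 0 0" --pt "-0.8 -2.4 0 0" --pt "-0.8 -2.4 0 0" --pt "0 0 3 0" --pt "0 0 3 0" --pt "0 0 3 0" --pt "0 0 3 0" --pt "0 0 2 0" --pt "0 0 0 0"

```text
clock: 13.03
eef_pos: [431.5, 299.0, 130.2]
tcp_rot: [3.136, 0.008, -0.0]
contact_force: [0.1, -0.5, -1.7]
opening: 0.39
```

```bash
python3 - <<'E'
from rig import r,cams
from h import *
np.set_printoptions(precision=1,suppress=True)
s=r.sense();print(s["eef_pos"],s["opening"],s["contact_force"])
c=cams.camera_params("wrist");p,d=cams.grab_frame("wrist");W=cloud(p,d,c)
cv2.imwrite("pics/w3.png",p[:,:,::-1])
for v in range(200,330,8): print(v,W[v,258],p[v,258])
p,d=cams.grab_frame("scene");cv2.imwrite("pics/s3.png",cv2.resize(p[200:384,200:400,::-1],(600,552)))
E
```

```text
[431.5 299.  130.2] 0.39048668954722254 [ 0.1 -0.5 -1.7]
200 [420.9 298.4   3. ] [83 83 86]
208 [460.2 298.9 123.7] [87 79 73]
216 [456.8 298.9 125.7] [91 85 82]
224 [453.2 298.9 127.3] [89 83 76]
232 [449.6 299.  128.6] [94 84 78]
240 [446.3 299.  130.7] [96 88 83]
248 [443.  299.  132.6] [99 89 84]
256 [439.4 299.  133.9] [95 85 79]
264 [436.3 299.  136. ] [100  90  85]
272 [432.3 299.  136.8] [102  92  86]
280 [429.4 299.  139. ] [101  94  89]
288 [426.8 299.  141.6] [106  96  90]
296 [423.3 299.  142.9] [106  96  91]
304 [419.3 299.  143.5] [104  96  89]
312 [415.5 299.  144.4] [106  94  88]
320 [278.6 298.4  -0.1] [149 129 105]
328 [267.1 298.4  -0.6] [150 129 106]
```

View pics/s3.png

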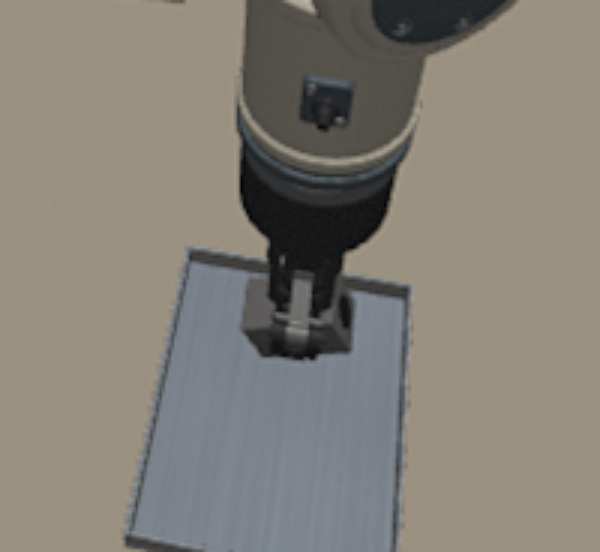

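The scene view shows the adapter held over the tray near its middle, with its lowest edge 38 mm below the TCP. Lower it to the floor.

>>> drive_tool --pt "0 0 0 0" --pt "0 0 1.5 0" --pt "0 0 1.5 0" --pt "0 0 1.5 0" --pt "0 0 1.5 0" --pt "0 0 1 0" --pt "0 0 0.5 0" --pt "0 0 0 0" --pt "0 0 0 0"

```text
clock: 13.88
eef_pos: [435.1, 301.3, 61.0]
tcp_rot: [-3.141, -0.001, -0.0]
contact_force: [-0.8, 0.3, -0.6]
opening: 0.389
```

>>> drive_tool --pt "0 0 0.5 0" --pt "0 0 0.5 0" --pt "0 0 0.4 0" --pt "0 0 0.2 0" --pt "0 0 0 0" --pt "0 0 0 0"

```text
clock: 14.38
eef_pos: [434.6, 300.9, 44.1]
tcp_rot: [3.141, 0.0, -0.0]
contact_force: [0.1, 0.2, -0.2]
opening: 0.389
```

>>> drive_tool --pt "0 0 0.2 0" --pt "0 0 0.1 0" --pt "0 0 0 0"

```text
clock: 14.63
eef_pos: [434.6, 301.0, 41.1]
tcp_rot: [3.142, 0.0, -0.0]
contact_force: [-0.3, 0.5, -0.9]
opening: 0.392
```

>>> drive_tool --pt "0 0 0.1 0" --pt "0 0 0.1 0" --pt "0 0 0.1 0" --pt "0 0 0 0"

```text
clock: 14.97
eef_pos: [434.6, 301.1, 40.2]
tcp_rot: [-3.142, 0.0, -0.0]
contact_force: [-8.3, -4.5, 28.1]
opening: 0.394
```

>>> drive_tool --pt "0 0 0 0" --pt "0 0 0 0" --pt "0 0 0 0" --pt "0 0 0 0" --pt "0 0 0 0" --pt "0 0 0 0" --jaw 0.25

```text
clock: 15.47
eef_pos: [434.6, 301.0, 38.1]
tcp_rot: [3.141, 0.0, -0.0]
contact_force: [-0.3, -0.2, -0.2]
opening: 0.751
```

>>> drive_tool --pt "0 0 -1 0" --pt "0 0 -2 0" --pt "0 0 -3 0" --pt "0 0 -3 0" --pt "0 0 -3 0" --pt "0 0 -3 0" --pt "0 0 -1 0" --pt "0 0 0 0" --pt "0 0 0 0"

```text
clock: 16.22
eef_pos: [434.6, 300.9, 198.4]
tcp_rot: [-3.141, -0.001, -0.0]
contact_force: [-0.8, 0.1, -0.6]
opening: 0.749
```

```bash
python3 - <<'E'
from rig import r,cams
from h import *
np.set_printoptions(precision=1,suppress=True)
s=r.sense();print(s["eef_pos"],s["opening"],s["contact_force"])
c=cams.camera_params("wrist");p,d=cams.grab_frame("wrist");W=cloud(p,d,c)
q,d2=cams.grab_frame("scene")
m=(W[...,2]>25)&(W[...,2]<80)&(abs(W[...,0]-435)<77)&(abs(W[...,1]-301)<97);print(m.sum(),W[m].min(0),W[m].max(0),W[m].mean(0))
cv2.imwrite("pics/end.png",cv2.resize(np.hstack([p,q])[:,:,::-1],(800,300)))
E
```

```text
[434.6 300.9 198.4] 0.7490460780684631 [-0.8  0.1 -0.6]
1665 [395.9 283.5  25.1] [452.2 317.5  39.2] [425.8 300.6  36.2]
```

View pics/end.png

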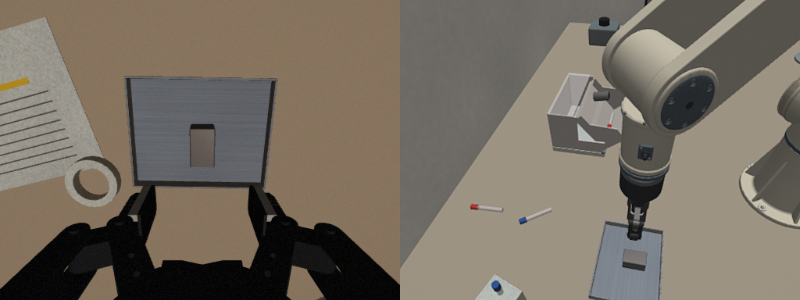

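The adapter lies flat in the tray at about (426,301), top at 37 mm. The round one is still in the tipped bin and the robot is clear of everything.

```bash
python3 -c "
from rig import job
print(job.sign_off())"
```

```text
the job is handed in; nothing more can be done
None
```

The square adapter is in the steel tray, and I handed the job in at about 16 s of the allowed 54 s. No verdict was reported.

- **Bin:** I pulled it forward by its bar to the stop. The camera showed the floor tilted about 51°, with both adapters still inside.
- **Placing:** I gripped the square adapter by its two free sides and lowered it until it touched the tray floor. The touch showed 28 N on the wrist, and then I released it.
- **Last checks:** The adapter is lying flat near the middle of the tray, centred about 9 mm from the tray's centre with its top at about 37 mm. The round adapter is still in the tipped bin. The gripper is open about 160 mm above where it let go, with no contact force.
- **Disagreements:** The cameras put the square adapter's sideways position up to 5 mm apart, so I used the close wrist view. In the bin it leaned about 12° further over the divider than the bin's tilt alone would give. Neither caused a problem.

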